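Walk the swage block home against its stop pads and close the keeper

ROBOT

A 6-joint arm with a two-finger parallel gripper is mounted at the origin on the work surface. World frame = base frame: x ahead of the robot, y to its left, z up, the work surface at z = 0. Lengths are in mm, angles in rad, forces in N, time in s.
With the tool pointing down it reaches from about 200 to 875 mm from the base axis. Payload 3.4 kg.
Tool frame: the origin (TCP) lies midway between the tips of the shut fingers; the grasp point (between the pads) lies grasp_offset behind it (grasp_offset is the distance from the TCP to the grasp point, in mm); z points along the fingers, y is the line along which they close (so a half turn about z gives the same grasp; the last joint's range is limited). The gripper opens to 94 mm and grips with 3 to 60 N. Pads are 16 mm wide; open, the fingers measure 119 mm over their backs; the gripper's body (75 mm by 177 mm) begins 78 mm behind the grasp point.
Start: joints at [-1.222, 0.276, 1.505, -0, 1.361, -0.121], TCP at [260.313, -512.741, 205.493] pointing down, gripper open.
Joint ranges: [-2.89, 2.89], [-0.75, 2.08], [0.22, 2.7], [-1.18, 4.32], [0.11, 2.71], [-2.7, 2.7]. Speed limits (rad/s): [2.57, 2.57, 3.14, 3.14, 3.14, 3.14].

INTERFACE

Orientations are given as a rotation vector (axis times angle).
In Python, from rig import * gives the robot as it stands. The module is installed in compiled form; this text tells all that it offers.
- The arm moves only by the shell command python3 -m pendant 'ROWS' [OPENING]. ROWS is a JSON object of lists of equal length, an entry for each row: "translation": the shift along the tool's x, y, z in m, a list of three; "twist": the turn about the tool's z in rad. In form: {"translation": [[x, y, z], ...], "twist": [twist, ...]}. A call has 1 to 8 rows; each row shifts and turns the commanded pose from where the row before left it, along the tool's axes as they then stand; what a row does not reach is not made up. A row lasts 1/8 s, in which the tool goes at most 62.5 mm and 10.7 degrees, less where a joint would pass 70% of its speed; a pose out of reach is approached as far as the arm can. A call is refused whole if a number of a shift passes 0.0625 or a number of a turn 0.188, either way. A call with a gripper value outside its range is refused whole. OPENING is the opening in per cent of the stroke, from 0 (shut) to 100 (fully open), set as the call begins (- or left out, the last holds). The fingers move at their own pace and stop on an object; the grip force is fixed at half the most. Time passes only in rows, so rows that do not move let the fingers close. It gives the time, the measured TCP pose, the force, the opening and the grip force at its end, in the units of the state.
- read_state(): the state, without advancing time (a new reading comes with each control period).
- get_image(name): name is "scene" or "top" or "wrist"; returns the picture (400x640x3 uint8, blue, green, red); there is no depth.
- camera_params(name): a dict with "fx", "fy", "cx", "cy" (pixels), "position" and "rotation" of the camera in the world. Camera axes: x right, y up, looking along -z (the intrinsics and any distortion apply to the point x, -y, -z); pixel columns grow to the right and rows downward; lengths in mm; the calibration is good to about 2 mm. The wrist camera is an equidistant fisheye: a pixel r from the principal point sees the ray r / f radians off the axis. A picture is of the moment at which its call begins: read the wrist's pose just before it. camera_params takes no time and is no camera call; for the wrist camera it gives the pose at the moment of the call.
- job_done(): hands the job in; it is judged then, once.
The state is a dict: "clock": time; "joint_pos": joint angles; "qd": joint speeds; "joint_efforts": joint torques, N m; "ee_pos": TCP position; "ee_rot": TCP orientation; "wrist_force": force on the tool from outside, world axes, zero at the start; "ft_torque": the same for the moment, N m; "opening": opening from 0.0 (shut) to 1.0 (fully open); "finger_force": force on a finger pad.
Only numpy, scipy, OpenCV 4.12 (cv2) and the standard library are available. Lean on these libraries where they do the work, as an engineer would, in place of code of your own. Each camera call takes 0.05 s, during which the arm holds its last target. There are 200 camera calls.

TASK

The swage block is too heavy for a straight push: walk it forward by pushing gently on alternate ends of its near face, so that it swings ahead, until its far face rests squarely against both pads of the stop bar, about the middle of it. Then swing the keeper fully round behind the block to lock it in. Never press on the block, the stop or the keeper with more than 30 N, keep the block flat on the bench, and leave everything else where it is.

Things in the scene. Friction and masses are not known exactly. Their poses are not given: they have to be found in the camera images.
- block: Swage block: steel, 90 mm deep (x), 190 long (y), 50 high, its underside raised 8 mm on two feet 55 mm either side of its middle. 6 kg; starts 29 to 43 mm short of the pads. Sliding it bodily: 32 to 38 N; pushing square near one end of its near face: 16 to 21 N; it pivots 44 mm beyond its middle, which advances a third of the end's travel. Origin: on the bench below its centre; x to its far face.
- fixture: Dark steel fixture, fixed: a stop bar (340 long, 45 deep, 45 mm high) beyond the block, with two steel stop pads, 24 mm wide, 50 mm either side of its middle, standing 10 mm proud towards the block; at its left end a side rail, 20 high, inner side at y 136, back to x -130. Origin: on the bench midway between the pads' near faces; x away from the robot, y left. Block home: x -45, y 0, parallel.
- keeper_pivot (a point): Vertical pivot axis of the keeper, on the near end of the side rail, 22 mm above the bench; in the fixture's frame at x -108 mm, y +153 mm. Axes as the fixture's.
- keeper_post (a point): On the keeper's upright round steel post: 16 mm diameter, top 85 mm above the bench, on the end of the keeper's flat bar (24 mm wide, 22 to 36 mm above the bench). This point lies on the post's axis, 70 mm above the bench, 90 mm from the pivot axis.
- keeper (a joint): Keeper's angle, rad. 0: open, its bar points from the pivot towards the robot (fixture's -x). It grows as the post swings to the right and then away from the robot (counter-clockwise from above) up to the end stop at 1.571, where the bar lies parallel to the stop bar behind the block's near face, 6 mm clear of a block that is home. Moves under about 1.5 N at the post, stays where left.
- hammer: Bystander: hammer lying on the right, 300 mm long.
- tongs: Bystander: steel tongs lying on the left, 260 mm long.
- horseshoe: Bystander: horseshoe lying beyond the stop bar, 12 mm thick.
- offcut: Bystander: square steel bar offcut 140 x 25 x 25 mm lying to the right of the block.
- flux: Bystander: can 70 mm across, 90 mm high, beyond the stop bar on the right.
- wirebrush: Bystander: wire brush lying near the robot on the left, 240 mm long.
- mug: Bystander: white mug, 80 mm across, 90 mm high, standing on the left.
There are look-alikes about, which are no part of the job. There is more than one size of the block; the one meant has the size given above.

How it is judged (in metres and radians):
On the way, in this order (a step that is already met when the one before it is completed fails the run):
1. the block is home: far face within 3 mm of the two stop pads and parallel to the stop bar within 0.03 rad, within 30 mm of the middle, the keeper still open (below 0.6 rad) (x of block in the frame of fixture above -0.048 m and angle between the x axis of block and the x axis of fixture, either way round below 0.03 rad and y of block in the frame of fixture between -0.03 and 0.03 m and value of joint keeper below 0.6 rad), for 0.3 s.
2. the keeper is swung round behind the block (above 1.45 rad) (value of joint keeper above 1.45 rad), for 0.2 s.
At the end, for the whole second after the job is handed in: The block stands flat and at rest with its far face within 3 mm of the two stop pads and parallel to the stop bar within 0.03 rad, its middle within 30 mm of the stop bar's middle, and the keeper is swung in behind it beyond 1.45 rad (x of block in the frame of fixture above -0.048 m and angle between the x axis of block and the x axis of fixture, either way round below 0.03 rad and y of block in the frame of fixture between -0.03 and 0.03 m and value of joint keeper above 1.45 rad and angle between block's own z axis and vertical below 0.03 rad and linear speed of block below 0.01 m/s); the robot touches nothing.
It fails at once if the robot presses on the block with more than 30 N (contact force between any of the arm, the fingers and block above 30 N).
It fails at once if the block is pressed against the stop fixture or keeper with more than 30 N (contact force between block and fixture above 30 N).
It fails at once if the robot presses on the stop fixture or keeper with more than 30 N (contact force between any of the arm, the fingers and fixture above 30 N).
It fails at once if the block is tipped by more than 0.1 rad (angle between block's own z axis and vertical above 0.1 rad).
It fails at once if a bystander is moved by more than 20 mm (distance of any of hammer, tongs, horseshoe, offcut, flux, wirebrush, mug from where it was at the start of the episode above 0.02 m).
It also fails if it takes over 72 s, if anything falls off the work surface, if the arm or the gripper's body presses on something with over 40 N, if the wrist force passes 120 N, or if a joint passes its speed limit or range.

## Working session

There is one attempt and no reset: what is moved stays moved. The work goes in short steps, Python scripts to look and compute and a shell command to move; the robot and the scene stay as the last step left them, time stands still between calls to the robot, and variables do not carry over. Pictures are saved under pics/ and viewed, at most 10 in all, crops included, and the job is handed in when it is done.

```bash
mkdir -p pics; python3 - <<'E'
from rig import *
import cv2
s=read_state();print(s)
for n in ("top","scene"):
    cv2.imwrite(f"pics/{n}0.png",get_image(n));print(n,camera_params(n))
E
```

```text
{'clock': 0.0, 'joint_pos': array([-1.22199273e+00,  2.76547510e-01,  1.50613709e+00, -1.52905638e-05,
        1.36070724e+00, -1.21005235e-01]), 'qd': array([-0.00092481,  0.00151253, -0.00030894,  0.00129869, -0.00026131,
       -0.00013348]), 'joint_efforts': array([-2.30045453e-04, -4.04588485e+01, -2.37226099e+01,  7.04255886e-02,
        3.46259354e-02, -1.18121343e-04]), 'ee_pos': array([ 260.09759742, -512.1545544 ,  204.63026385]), 'ee_rot': array([-3.05357585e+00, -7.30795003e-01,  3.44338901e-04]), 'wrist_force': array([ 0.91775664, -0.83260293, -0.0812376 ]), 'ft_torque': array([ 0.00527278, -0.03233423, -0.01752968]), 'finger_force': 0.0, 'opening': 0.9993913749928065}
top {'fx': 485.0086158326704, 'fy': 485.0086158326704, 'cx': 320.41249921727734, 'cy': 202.7929953103554, 'position': array([ 418.76408106,  -16.97553394, 1678.71162547]), 'rotation': array([ 0.0573174 , -0.05570615, -1.55722673])}
scene {'fx': 482.04259449477587, 'fy': 482.04259449477587, 'cx': 317.480657900134, 'cy': 194.65645909443896, 'position': array([ 996.56958287,  784.02277212, 1368.74188119]), 'rotation': array([0.21267208, 0.77116634, 2.50355092])}
```

View pics/top0.png

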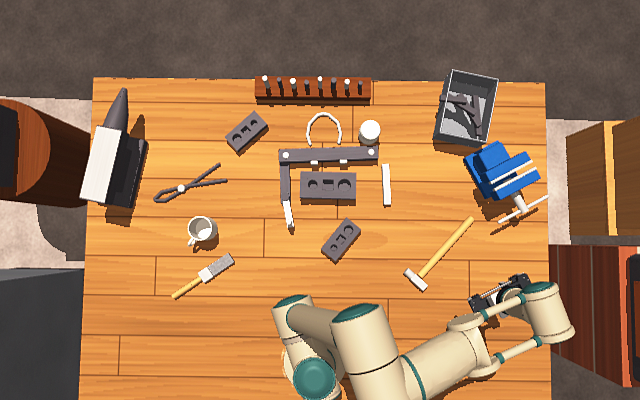

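View pics/scene0.png

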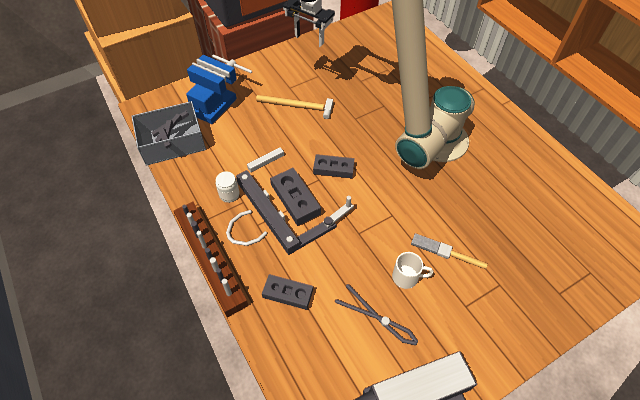

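The top view has three candidates: a large block at (328,186) just short of the stop bar, and small ones at (247,131) and (341,240). I choose the large one at (328,186). The fixture's bar is at about (328,156), and the keeper with its white end at (290,213). I'll check this in a close crop and measure.

```bash
cat > h.py <<'E'
from rig import *
import cv2, numpy as np
from scipy.spatial.transform import Rotation as R
def ray(n,px,P=None):
    P=P or camera_params(n); px=np.atleast_2d(np.float64(px))
    u=(px-[P['cx'],P['cy']])/[P['fx'],P['fy']]
    if n=='wrist':
        r=np.linalg.norm(u,axis=1,keepdims=True)+1e-12
        d=np.hstack([u*np.sin(r)/r,np.cos(r)])
    else: d=np.hstack([u,np.ones((len(u),1))])
    d=d*[1,-1,-1]
    return np.float64(P['position']),R.from_rotvec(P['rotation']).apply(d)
def onz(n,px,z,P=None):
    o,d=ray(n,px,P); return o+d*((z-o[2])/d[:,2])[:,None]
def proj(n,X,P=None):
    P=P or camera_params(n); c=R.from_rotvec(P['rotation']).inv().apply(np.atleast_2d(X)-P['position'])*[1,-1,-1]
    if n=='wrist':
        rho=np.linalg.norm(c[:,:2],axis=1,keepdims=True); th=np.arctan2(rho,c[:,2:]); u=c[:,:2]/rho*th
    else: u=c[:,:2]/c[:,2:]
    return u*[P['fx'],P['fy']]+[P['cx'],P['cy']]
E
python3 - <<'E'
from h import *
im=cv2.imread('pics/top0.png')
cv2.imwrite('pics/c1.png',cv2.resize(im[135:245,260:400],None,fx=5,fy=5,interpolation=cv2.INTER_CUBIC))
hsv=cv2.cvtColor(im,cv2.COLOR_BGR2HSV)
m=((hsv[...,1]<90)&(hsv[...,2]<140)).astype(np.uint8)
c,_=cv2.findContours(m,cv2.RETR_EXTERNAL,cv2.CHAIN_APPROX_NONE)
for k in c:
    if cv2.contourArea(k)>150:
        r=cv2.minAreaRect(k)
        print(r,cv2.contourArea(k))
        if 200<r[0][0]<420 and 100<r[0][1]<260:
            B=onz('top',cv2.boxPoints(r),50);print(B.round(1)[:,:2].tolist())
E
```

```text
((323.6982116699219, 342.78515625), (77.98591613769531, 32.46879196166992), 49.4846076965332) 989.5
((520.1033935546875, 323.6572570800781), (39.1733283996582, 29.965465545654297), 64.79887390136719) 357.0
((480.362060546875, 301.3448486328125), (16.93853187561035, 22.71601676940918), 66.80140686035156) 246.0
((510.5000915527344, 287.0000305175781), (18.335756301879883, 40.24921798706055), 63.43495178222656) 264.0
((41.5, 333.5), (131.0, 83.0), 90.0) 10465.5
((634.0, 317.5), (127.0, 10.0), 90.0) 530.5
((595.0, 322.5), (88.0, 153.0), 0.0) 2341.5
((604.5518798828125, 240.4768524169922), (9.983962059020996, 69.05200958251953), 89.14490509033203) 556.5
((340.443603515625, 239.06980895996094), (19.388687133789062, 40.72222900390625), 38.92754364013672) 731.5
[[382.0, -15.5], [489.1, -100.1], [448.9, -151.0], [342.2, -66.4]]
((60.53795623779297, 232.17787170410156), (50.239097595214844, 55.40464401245117), 1.1934894323349) 2022.0
((327.629638671875, 185.092041015625), (55.476009368896484, 27.252920150756836), 1.6846843957901) 1393.0
[[552.0, 56.1], [644.5, 54.9], [641.3, -132.7], [548.9, -130.7]]
((202.53648376464844, 176.7532196044922), (19.13185691833496, 44.610111236572266), 76.60750579833984) 160.0
[[632.6, 466.4], [669.7, 320.5], [606.5, 303.8], [569.5, 449.3]]
((328.8270263671875, 172.54986572265625), (51.76226806640625, 99.17953491210938), 86.90594482421875) 1460.0
[[716.2, 132.0], [738.9, -204.0], [562.8, -214.2], [540.5, 119.2]]
((245.86550903320312, 131.2862091064453), (20.013961791992188, 39.778785705566406), 48.36646270751953) 694.0
[[756.4, 315.0], [849.0, 215.9], [797.8, 169.5], [705.6, 268.5]]
((8.0, 145.5), (16.0, 81.0), 0.0) 1079.0
((123.4915771484375, 147.61720275878906), (119.26016235351562, 45.26435852050781), 87.7688217163086) 2538.5
((319.5, 73.5), (147.0, 639.0), 90.0) 58557.5
```

View pics/c1.png

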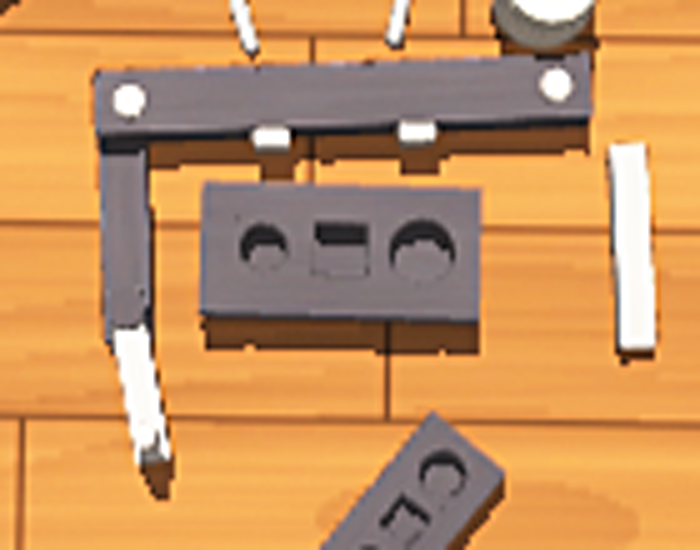

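The crop confirms the choice: a 90×190 block with three recesses, the white pads at crop (272,137) and (417,132), and the keeper open, pointing down with its post near (155,450). Next I'll work out the tool axes and move in above for a wrist look.

```bash
python3 - <<'E'
from h import *
s=read_state();M=R.from_rotvec(s['ee_rot']);print(M.as_matrix().round(3))
P=camera_params('wrist');print(P)
print('cam in tool',M.inv().apply(P['position']-s['ee_pos']).round(1),(M.inv()*R.from_rotvec(P['rotation'])).as_matrix().round(2))
# target
T=np.array([520,-30,330]);print(M.inv().apply(T-s['ee_pos']).round(0))
pt=lambda x,y,z:onz('top',[[260+x/5,135+y/5]],z)[0].round(1)
print('bar near',pt(100,137,45),pt(590,120,45),'discs',pt(128,100,45),pt(556,85,45),'post',pt(150,440,85))
E
```

```text
[[ 0.892  0.453 -0.001]
 [ 0.453 -0.892  0.002]
 [ 0.    -0.002 -1.   ]]
{'fx': 309.70691628693146, 'fy': 309.70691628693146, 'cx': 318.19194403989155, 'cy': 196.94559913992083, 'position': array([ 329.75281981, -477.30942818,  384.36922317]), 'rotation': array([-0.24145398,  0.14943949, -1.09468454])}
cam in tool [ 7.790e+01  1.000e-01 -1.797e+02] [[-0.    0.96  0.27]
 [ 1.    0.   -0.  ]
 [-0.    0.27 -0.96]]
[ 450. -313. -125.]
bar near [672.5 124.5  45. ] [ 688.5 -208.3   45. ] discs [698.2 106.   45. ] [ 712.2 -185.1   45. ] post [466.   84.4  85. ]
```

```bash
python3 -m pendant '{"translation":[[0,0,-0.045],[0,0,-0.045],[0,0,-0.035],[0.028,-0.046,0],[0.028,-0.046,0],[0.028,-0.046,0],[0.028,-0.046,0],[0.028,-0.046,0]],"twist":[0.14,0.14,0.14,0,0,0,0,0]}' 0
python3 -m pendant '{"translation":[[0.028,-0.046,0],[0.028,-0.046,0],[0.028,-0.046,0],[0.028,-0.046,0],[0.028,-0.046,0],[0,0,0],[0,0,0]],"twist":[0,0,0,0,0,0,0]}'
python3 - <<'E'
from h import *
s=read_state();P=camera_params('wrist');im=get_image('wrist');cv2.imwrite('pics/w1.png',im)
np.save('w1.npy',np.r_[P['position'],P['rotation']])
print(s['clock'],s['ee_pos'],R.from_rotvec(s['ee_rot']).as_matrix().round(3).tolist())
E
```

```text
clock: 1.1
ee_pos: [389.1, -274.3, 330.1]
ee_rot: [-3.14, -0.078, 0.0]
wrist_force: [0.2, 0.3, 0.1]
opening: 0.183
finger_force: 0.0
clock: 1.98
ee_pos: [516.6, -39.7, 330.0]
ee_rot: [3.14, 0.079, -0.002]
wrist_force: [0.2, -0.7, 0.6]
opening: 0.002
finger_force: 0.0
1.975 [516.59986656 -39.65592212 330.00986042] [[0.999, 0.05, -0.001], [0.05, -0.999, -0.001], [-0.001, 0.001, -1.0]]
```

View pics/w1.png

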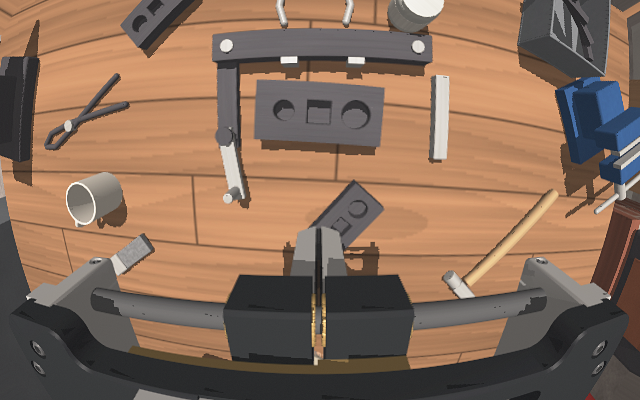

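The wrist view shows the block with its corners at about (258,80), (384,88), (381,153), (255,143), the pads at (289,60) and (356,60), and the keeper post at (229,197). I'll measure these on their height planes.

```bash
cat >> h.py <<'E'
def dark(im):
    hsv=cv2.cvtColor(im,cv2.COLOR_BGR2HSV)
    return ((hsv[...,1]<80)&(hsv[...,2]<135)).astype(np.uint8)
def contour(im,seed):
    c,_=cv2.findContours(dark(im),cv2.RETR_EXTERNAL,cv2.CHAIN_APPROX_NONE)
    return max(c,key=lambda k:(cv2.pointPolygonTest(k,seed,True)))[:,0,:].astype(float)
def rect(n,im,seed,z,P=None):
    k=contour(im,seed); X=onz(n,k,z,P)[:,:2].astype(np.float32)
    (c,wh,a)=cv2.minAreaRect(X)
    a=(a+45)%90-45; 
    return c,wh,np.radians(a),k,X
E
python3 - <<'E'
from h import *
im=cv2.imread('pics/w1.png');v=np.load('w1.npy');P=camera_params('wrist')
for z in (50,58): 
    c,wh,a,k,X=rect('wrist',im,(320,90),z);print(z,np.round(c,1),np.round(wh,1),round(a,4))
# bar
k=contour(im,(320,45));print(k.min(0),k.max(0))
cols={}
for x,y in k: 
    if 235<x<400: cols.setdefault(x,[]).append(y)
far=onz('wrist',[(x,min(y)) for x,y in cols.items()],45);near=onz('wrist',[(x,max(y)) for x,y in cols.items()],45)
f=np.polyfit(far[:,1],far[:,0],1);print('far edge',f,(far[:,0]-np.polyval(f,far[:,1])).std())
# white blobs
g=im.min(2)>165
n,l,st,ce=cv2.connectedComponentsWithStats(g.astype(np.uint8))
for i in range(1,n):
    x,y,w,h,A=st[i]
    if A>15 and 200<ce[i][0]<460 and y<215: print(st[i],ce[i].round(1),onz('wrist',ce[i],45).round(1))
for (x0,x1,y0,y1) in ((275,303,50,72),(343,370,50,72)):
    print(im[y0:y1,(x0+x1)//2].mean(1).round())
xs=np.where(g[60,270:380])[0]+270;print(xs)
print('post top',onz('wrist',[(228,197)],85))
E
```

```text
50 [595.8 -36.8] [190.2  91. ] -0.0164
58 [595.8 -36.8] [186.9  89.4] -0.0164
[212.   0.] [439. 197.]
far edge [-1.32929321e-01  7.24652761e+02] 12.014673297637954
[276   0  11  23 124] [280.6  11.2] [[751.7  27.3  45. ]]
[343   0  10  23 116] [348.1  10.7] [[756.9 -73.7  45. ]]
[404   0  40  17 519] [424.8   6.6] [[ 781.1 -194.1   45. ]]
[220  39  13  13 128] [225.9  45. ] [[698.4 108.8  45. ]]
[412  40  13  13 117] [417.9  46.1] [[ 712.  -183.8   45. ]]
[281  56  16   7  98] [288.6  59.4] [[674.3  10.8  45. ]]
[348  57  17   7 107] [356.   59.7] [[679.  -88.8  45. ]]
[ 434   75   15   84 1079] [441.3 116.6] [[ 605.2 -229.1   45. ]]
[220 142  24  57 622] [231.  167.1] [[507.4  95.3  45. ]]
[223 194   9   9  68] [227.1 198.1] [[456.8 102.9  45. ]]
[110. 107. 107. 107. 106.  94. 153. 246. 241. 239. 239. 241. 251.  81.
  81.  84.  85.  79.  76.  77.  77.  77.]
[106. 106. 105. 105. 104.  98.  95. 221. 236. 232. 232. 233. 239. 173.
  91.  83.  85.  82.  76.  75.  75.  75.]
[281 282 283 284 285 286 287 288 289 290 291 292 293 294 295 296 348 349
 350 351 352 353 354 355 356 357 358 359 360 361 362 363 364]
post top [[470.32846148  89.53951499  85.        ]]
```

```bash
python3 - <<'E'
import cv2
im=cv2.imread('pics/w1.png');a=cv2.resize(im[20:215,205:450],None,fx=3,fy=3,interpolation=cv2.INTER_CUBIC)
cv2.imwrite('pics/c2.png',a)
E
```

```text
(no output)
```

View pics/c2.png

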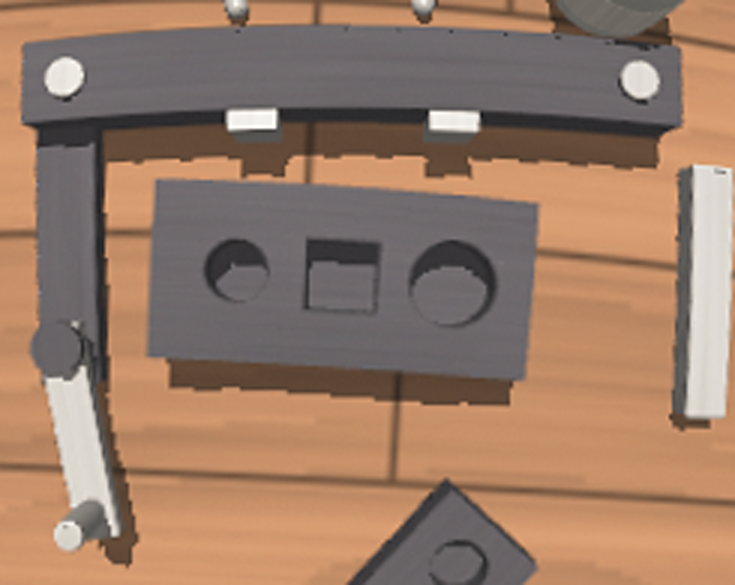

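Block: centre (595.8, −36.8), yaw −0.016. Fixture: origin ≈(672, −39), yaw +0.0465. So the block sits at fixture x −76, y +6, yaw −0.063, with a 31 mm gap. First I'll push the right end, coming down behind it with the fingers shut.

```bash
cat >> h.py <<'E'
FO=np.array([672,-39.1]);FY=0.0465
def fx(p):
    c,s=np.cos(FY),np.sin(FY);d=np.asarray(p)[...,:2]-FO
    return d@np.array([[c,-s],[s,c]])
E
cat > st.py <<'E'
from h import *
s=read_state();print('t',round(s['clock'],2),'TCP fix',fx(s['ee_pos']).round(1),'z',s['ee_pos'][2].round(1),'F',s['wrist_force'].round(1))
E
python3 -m pendant '{"translation":[[0.0025,0.041,0.045],[0.0025,0.0415,0.045],[0,0,0.043],[0,0,0.043],[0,0,0.043],[0,0,0.043],[0,0,0.043],[0,0,0]],"twist":[0,0,0,0,0,0,0,0]}' >/dev/null
python3 -m pendant '{"translation":[[0.003,0,0],[0.003,0,0],[0.002,0,0],[0.002,0,0]],"twist":[0,0,0,0]}'
python3 st.py
```

```text
clock: 3.52
ee_pos: [536.8, -121.1, 26.3]
ee_rot: [3.14, 0.079, 0.002]
wrist_force: [0.2, -0.4, -0.3]
opening: 0.007
finger_force: 0.0
t 3.52 TCP fix [-138.8  -75.6] z 26.3 F [ 0.2 -0.4 -0.3]
```

```bash
for i in 1; do python3 -m pendant '{"translation":[[0.0015,0,0],[0.0015,0,0],[0.0015,0,0],[0.0015,0,0]],"twist":[0,0,0,0]}' >/dev/null; python3 st.py; done
python3 -m pendant '{"translation":[[0.0015,0,0],[0.0015,0,0]],"twist":[0,0]}'>/dev/null; python3 st.py
python3 -m pendant '{"translation":[[0.0015,0,0],[0.0015,0,0]],"twist":[0,0]}'>/dev/null; python3 st.py
```

```text
t 4.03 TCP fix [-135.8  -75.3] z 25.3 F [-7.3 -1.8  5.9]
t 4.28 TCP fix [-135.7  -75.3] z 25.3 F [-12.1  -3.2  11.1]
t 4.53 TCP fix [-135.7  -75.4] z 25.3 F [-17.8  -4.2  15.5]
```

```bash
python3 -m pendant '{"translation":[[0,0,-0.002],[0,0,-0.002]],"twist":[0,0]}'>/dev/null; python3 st.py
python3 -m pendant '{"translation":[[0,0,-0.002],[0,0,-0.002]],"twist":[0,0]}'>/dev/null; python3 st.py
```

```text
t 4.78 TCP fix [-135.4  -74.6] z 26.7 F [-9.5 -1.3 -6.2]
t 5.03 TCP fix [-135.5  -73.6] z 30.2 F [-9.2 -1.  -6.6]
```

```bash
for i in 1 2 3; do python3 -m pendant '{"translation":[[0.0015,0,0],[0.0015,0,0]],"twist":[0,0]}'>/dev/null; python3 st.py;done
```

```text
t 5.28 TCP fix [-135.5  -73.6] z 30.2 F [-15.2  -3.7   0.6]
t 5.53 TCP fix [-134.3  -74. ] z 30.2 F [-16.7  -5.    2. ]
t 5.78 TCP fix [-130.5  -75.2] z 30.3 F [-17.   -7.2  -0.4]
```

```bash
for i in 1 2; do python3 -m pendant '{"translation":[[0.0015,0,0],[0.0015,0,0],[0.0015,0,0],[0.0015,0,0]],"twist":[0,0,0,0]}'>/dev/null; python3 st.py;done
```

```text
t 6.28 TCP fix [-125.7  -76.5] z 30.5 F [-21.4 -11.1   3.5]
t 6.78 TCP fix [-121.   -77.3] z 30.5 F [-22.  -13.2   4. ]
```

```bash
python3 -m pendant '{"translation":[[-0.008,0.004,0],[-0.015,0,0],[0,-0.04,-0.02],[0,-0.04,-0.02],[0,0,-0.02],[0,0,0]],"twist":[0,0,0,0,0,0]}'>/dev/null; python3 st.py
cat > look.py <<'E'
import sys
from h import *
P=camera_params('wrist');im=get_image('wrist');cv2.imwrite(f'pics/{sys.argv[1]}.png',im)
k=proj('wrist',[[float(sys.argv[2]),float(sys.argv[3]),50]],P)[0]
c,wh,a,kk,X=rect('wrist',im,tuple(map(float,k)),50,P)
print('seed',k.round(),'block fix',fx(c).round(1),'size',np.round(wh,1),'yaw rel',round(a-FY,4),'px box',kk.min(0),kk.max(0))
E
python3 look.py l1 600 -37
```

```text
t 7.53 TCP fix [-127.6    0.7] z 95.5 F [-0.3  0.3  0.2]
seed [312. 144.] block fix [-69.9   7.3] size [ 91.  189.7] yaw rel 0.0443 px box [184.  78.] [434. 205.]
```

```bash
python3 -m pendant '{"translation":[[-0.006,-0.044,0],[-0.006,-0.044,0.01],[0,0,0.0275],[0,0,0.0275],[0,0,0],[0.003,0,0],[0.003,0,0],[0.002,0,0]],"twist":[0,0,0,0,0,0,0,0]}'>/dev/null; python3 st.py
python3 -m pendant '{"translation":[[0.002,0,-0.0005],[0.002,0,-0.0005]],"twist":[0,0]}'>/dev/null; python3 st.py
python3 -m pendant '{"translation":[[0.0015,0,-0.0005],[0.0015,0,-0.0005]],"twist":[0,0]}'>/dev/null; python3 st.py
python3 -m pendant '{"translation":[[0.0015,0,-0.0005],[0.0015,0,-0.0005]],"twist":[0,0]}'>/dev/null; python3 st.py
```

```text
t 8.57 TCP fix [-133.    88.2] z 29.3 F [-0.3  0.2 -0.7]
t 8.82 TCP fix [-129.8   88.5] z 29.7 F [-0.3  0.3 -0.3]
t 9.07 TCP fix [-128.7   88.6] z 30.0 F [-2.8 -1.1 -0.7]
t 9.32 TCP fix [-128.6   88.5] z 30.2 F [-8.3 -0.7 -1.6]
```

```bash
python3 -m pendant '{"translation":[[0.0015,0,-0.0003],[0.0015,0,-0.0003],[0.0015,-0.0002,-0.0003]],"twist":[0,0,0]}'>/dev/null; python3 st.py
for i in 1 2 3; do python3 -m pendant '{"translation":[[0.0015,-0.0005,0],[0.0015,-0.0005,0],[0.0015,-0.0005,0]],"twist":[0,0,0]}'>/dev/null; python3 st.py; done
```

```text
t 9.7 TCP fix [-128.5   88.6] z 30.2 F [-13.2  -3.9   0.9]
t 10.07 TCP fix [-126.5   89.6] z 30.2 F [-16.5  -3.1   5.3]
t 10.45 TCP fix [-123.4   91.2] z 30.2 F [-19.6  -4.9   8.3]
t 10.82 TCP fix [-120.3   92.7] z 30.2 F [-22.1  -5.1  10.4]
```

```bash
python3 -m pendant '{"translation":[[0,0,-0.001],[0.0012,-0.0005,-0.0008],[0.0012,-0.0005,-0.0006]],"twist":[0,0,0]}'>/dev/null; python3 st.py
for i in 1 2; do python3 -m pendant '{"translation":[[0.0012,-0.0004,-0.0003],[0.0012,-0.0004,-0.0003],[0.0012,-0.0004,-0.0003]],"twist":[0,0,0]}'>/dev/null; python3 st.py; done
```

```text
t 11.2 TCP fix [-116.2   94.4] z 31.2 F [-14.6  -2.9  -3.2]
t 11.57 TCP fix [-112.7   95.9] z 31.7 F [-15.4  -2.3  -3.9]
t 11.95 TCP fix [-109.    97.3] z 32.5 F [-15.4  -1.8  -4. ]
```

```bash
python3 -m pendant '{"translation":[[-0.010,0,0],[-0.015,0,0],[0,0.048,-0.02],[0,0.048,-0.02],[0,0,-0.02],[0,0,0]],"twist":[0,0,0,0,0,0]}'>/dev/null; python3 st.py
python3 look.py l2 608 -37
```

```text
t 12.7 TCP fix [-118.9   -0.4] z 98.8 F [-0.4  0.1 -0.5]
seed [311. 145.] block fix [-64.2   9.8] size [190.2  91. ] yaw rel -0.1122 px box [184.  78.] [434. 215.]
```

```bash
python3 -m pendant '{"translation":[[-0.010,0.035,0],[-0.009,0.035,0.01],[0,0,0.03],[0,0,0.029],[0,0,0],[0.003,0,0],[0.002,0,0],[0.002,0,0]],"twist":[0,0,0,0,0,0,0,0]}'>/dev/null; python3 st.py
python3 -m pendant '{"translation":[[0.002,0,-0.0005],[0.0015,0,-0.0005],[0.0015,0,-0.0005]],"twist":[0,0,0]}'>/dev/null; python3 st.py
python3 -m pendant '{"translation":[[0.0015,0,-0.0005],[0.0015,0,-0.0005],[0.0015,0,-0.0005]],"twist":[0,0,0]}'>/dev/null; python3 st.py
python3 -m pendant '{"translation":[[0.0015,0,-0.0005],[0.0015,0,-0.0005],[0.0015,0,-0.0005]],"twist":[0,0,0]}'>/dev/null; python3 st.py
```

```text
t 13.75 TCP fix [-131.9  -69.5] z 28.6 F [ 0.  -0.3 -0.6]
t 14.12 TCP fix [-129.1  -69.4] z 28.9 F [-2.6 -0.9 -0.2]
t 14.5 TCP fix [-128.9  -69.4] z 29.1 F [-10.1  -4.6  -0.8]
t 14.88 TCP fix [-128.7  -69.3] z 29.4 F [-15.6  -7.3  -2.5]
```

```bash
for i in 1 2 3; do python3 -m pendant '{"translation":[[0.0013,0.0006,-0.0004],[0.0013,0.0006,-0.0004],[0.0013,0.0006,-0.0004],[0.0013,0.0006,-0.0004]],"twist":[0,0,0,0]}'>/dev/null; python3 st.py; done
```

```text
t 15.38 TCP fix [-125.   -70.7] z 30.2 F [-14.7  -4.2  -3.9]
t 15.88 TCP fix [-119.1  -72.9] z 31.4 F [-12.   -4.2  -6.7]
t 16.38 TCP fix [-113.7  -74.8] z 32.7 F [-11.6  -2.8  -8.1]
```

```bash
for i in 1 2; do python3 -m pendant '{"translation":[[0.0013,0.0005,-0.0002],[0.0013,0.0005,-0.0002],[0.0013,0.0005,-0.0002]],"twist":[0,0,0]}'>/dev/null; python3 st.py; done
python3 -m pendant '{"translation":[[-0.010,0,0],[-0.015,0,0],[0,-0.038,-0.02],[0,-0.038,-0.02],[0,0,-0.02],[0,0,0]],"twist":[0,0,0,0,0,0]}'>/dev/null; python3 st.py
python3 look.py l3 615 -37
```

```text
t 16.75 TCP fix [-110.1  -76.2] z 33.1 F [-12.7  -2.2  -7.3]
t 17.12 TCP fix [-106.5  -77.4] z 33.7 F [-13.8  -1.5  -7.5]
t 17.88 TCP fix [-118.6   -3.6] z 100.4 F [-0.5 -0.9 -0.6]
seed [307. 136.] block fix [-57.3   8.1] size [ 91.2 190.6] yaw rel 0.0379 px box [181.  75.] [426. 198.]
```

```bash
python3 -m pendant '{"translation":[[-0.004,-0.046,0],[-0.004,-0.046,0.01],[0,0,0.03],[0,0,0.03],[0,0,0],[0.003,0,0],[0.003,0,0],[0.002,0,0]],"twist":[0,0,0,0,0,0,0,0]}'>/dev/null; python3 st.py
python3 -m pendant '{"translation":[[0.002,0,-0.0005],[0.0015,0,-0.0005],[0.0015,0,-0.0005]],"twist":[0,0,0]}'>/dev/null; python3 st.py
python3 -m pendant '{"translation":[[0.0015,0,-0.0005],[0.0015,0,-0.0005],[0.0015,0,-0.0005]],"twist":[0,0,0]}'>/dev/null; python3 st.py
python3 -m pendant '{"translation":[[0.0015,0,-0.0005],[0.0015,0,-0.0005],[0.0015,0,-0.0005]],"twist":[0,0,0]}'>/dev/null; python3 st.py
```

```text
t 18.93 TCP fix [-119.9   88.2] z 29.0 F [-0.3  0.4 -0. ]
t 19.3 TCP fix [-115.9   88.5] z 29.7 F [0.6 0.1 0.7]
t 19.68 TCP fix [-115.3   88.5] z 29.9 F [-6.  -1.7 -0.2]
t 20.05 TCP fix [-115.2   88.5] z 30.2 F [-11.8  -1.6  -2.7]
```

```bash
for i in 1 2 3 4; do python3 -m pendant '{"translation":[[0.0013,-0.0004,-0.0003],[0.0013,-0.0004,-0.0003],[0.0013,-0.0004,-0.0003]],"twist":[0,0,0]}'>/dev/null; python3 st.py; done
```

```text
t 20.43 TCP fix [-113.6   89.3] z 30.4 F [-13.2  -3.   -3. ]
t 20.8 TCP fix [-110.6   90.8] z 30.8 F [-15.   -2.7  -3.4]
t 21.18 TCP fix [-107.7   92.2] z 31.4 F [-15.   -2.7  -3.6]
t 21.55 TCP fix [-104.2   93.7] z 32.1 F [-14.6  -2.1  -3.8]
```

```bash
python3 -m pendant '{"translation":[[0.0013,-0.0004,-0.0003],[0.0013,-0.0004,-0.0003]],"twist":[0,0]}'>/dev/null; python3 st.py
python3 -m pendant '{"translation":[[-0.010,0,0],[-0.015,0,0],[0,0.048,-0.02],[0,0.048,-0.02],[0,0,-0.02],[0,0,0]],"twist":[0,0,0,0,0,0]}'>/dev/null; python3 st.py
python3 look.py l4 620 -37
```

```text
t 21.8 TCP fix [-101.7   94.7] z 32.6 F [-15.6  -1.6  -4.2]
t 22.55 TCP fix [-111.2   -3.1] z 99.1 F [0.6 0.  0.2]
seed [308. 139.] block fix [-206.3   -6.3] size [ 574.4 1018.8] yaw rel -0.0039 px box [9. 0.] [628. 399.]
```

```bash
python3 - <<'E'
import cv2
im=cv2.imread('pics/l4.png');cv2.imwrite('pics/c3.png',cv2.resize(im[20:240,150:460],None,fx=2.5,fy=2.5))
h=cv2.cvtColor(im,cv2.COLOR_BGR2HSV)
print(h[40:230:4,235].tolist())
E
```

```text
[[159, 15, 122], [162, 11, 121], [168, 11, 119], [168, 11, 119], [165, 13, 120], [160, 9, 89], [23, 4, 245], [18, 5, 245], [18, 5, 246], [14, 93, 110], [163, 14, 127], [165, 13, 122], [158, 8, 123], [163, 14, 126], [162, 10, 122], [165, 12, 125], [175, 12, 125], [165, 12, 123], [165, 12, 125], [158, 9, 115], [150, 8, 61], [160, 13, 61], [150, 8, 63], [150, 7, 71], [165, 12, 123], [165, 17, 123], [162, 11, 121], [150, 8, 122], [158, 9, 111], [173, 13, 79], [162, 11, 121], [160, 13, 121], [162, 11, 120], [162, 11, 118], [160, 13, 120], [158, 9, 118], [165, 13, 120], [167, 15, 121], [165, 13, 119], [11, 80, 109], [12, 107, 105], [13, 118, 218], [14, 117, 223], [14, 114, 228], [13, 117, 224], [13, 118, 222], [14, 115, 224], [14, 117, 224]]
```

View pics/c3.png

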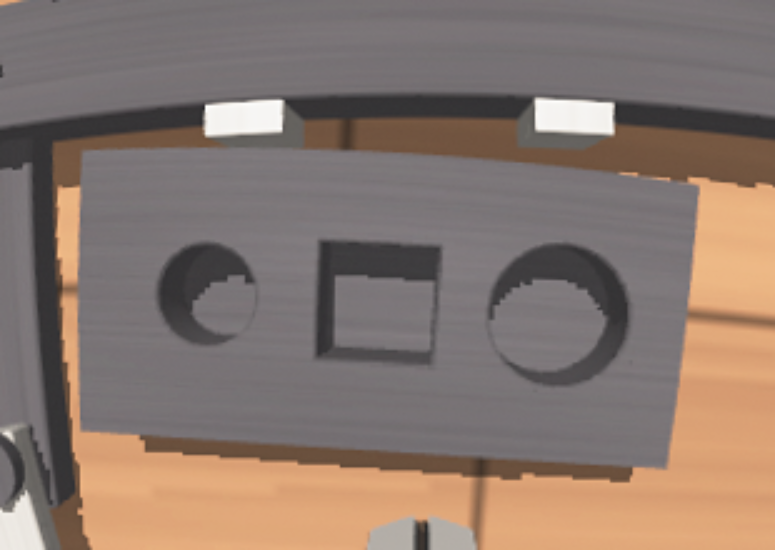

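The left end now leads, with its far edge close to the left pad (crop (245,148)); the block merged with the pad's front face in the mask. I'll tighten the mask to the top surface only.

```bash
cat >> h.py <<'E'
def dark(im):
    h=cv2.cvtColor(im,cv2.COLOR_BGR2HSV)
    m=((h[...,1]<40)&(h[...,2]<133)&(h[...,2]>104)).astype(np.uint8)
    m=cv2.morphologyEx(m,cv2.MORPH_CLOSE,np.ones((3,3)))
    return cv2.morphologyEx(m,cv2.MORPH_OPEN,np.ones((7,7),np.uint8))
def pads(im,P):
    g=(im.min(2)>190).astype(np.uint8);out=[]
    n,l,st,ce=cv2.connectedComponentsWithStats(g)
    for y in (50,-50):
        c,s=np.cos(FY),np.sin(FY);w=FO+[c*5-s*y,s*5+c*y]
        p=proj('wrist',[[*w,45]],P)[0]
        i=min(range(1,n),key=lambda j:np.hypot(*(ce[j]-p))+1e3*(st[j][4]<60))
        q=np.argwhere(l==i)[:,::-1].astype(float)
        r=cv2.minAreaRect(fx(onz('wrist',q,45,P)).astype(np.float32))
        out.append((np.round(r[0],1).tolist(),np.round(r[1],1).tolist()))
    return out
E
sed -i '$a print("pads",pads(im,P))' look.py
python3 look.py l5 620 -37
```

```text
seed [309. 137.] block fix [-53.2  10.3] size [189.5  90.7] yaw rel -0.0664 px box [182.  76.] [430. 204.]
pads [([4.4, 51.1], [9.9, 24.1]), ([4.6, -48.9], [9.7, 23.9])]
```

```bash
python3 -m pendant '{"translation":[[-0.006,0.034,0],[-0.006,0.034,0.01],[0,0,0.03],[0,0,0.029],[0,0,0],[0.003,0,0],[0.002,0,0],[0.002,0,0]],"twist":[0,0,0,0,0,0,0,0]}'>/dev/null; python3 st.py
python3 -m pendant '{"translation":[[0.002,0,-0.0005],[0.0015,0,-0.0005],[0.0015,0,-0.0005]],"twist":[0,0,0]}'>/dev/null; python3 st.py
for i in 1 2; do python3 -m pendant '{"translation":[[0.0015,0.0003,-0.0005],[0.0015,0.0003,-0.0005],[0.0015,0.0003,-0.0005]],"twist":[0,0,0]}'>/dev/null; python3 st.py;done
for i in 1 2; do python3 -m pendant '{"translation":[[0.0013,0.0006,-0.0004],[0.0013,0.0006,-0.0004],[0.0013,0.0006,-0.0004]],"twist":[0,0,0]}'>/dev/null; python3 st.py; done
```

```text
t 23.65 TCP fix [-117.4  -70.1] z 28.8 F [-0.3 -0.9  0.1]
t 24.02 TCP fix [-114.2  -70. ] z 29.1 F [-3.5 -0.9 -1.1]
t 24.4 TCP fix [-114.1  -69.9] z 29.3 F [-9.4 -1.4  0.2]
t 24.77 TCP fix [-113.9  -69.9] z 29.6 F [-15.   -1.   -0.5]
t 25.15 TCP fix [-110.8  -71.2] z 30.1 F [-13.1  -1.6  -4.3]
t 25.52 TCP fix [-106.5  -73.1] z 30.8 F [-12.6  -1.4  -6.9]
```

```bash
python3 -m pendant '{"translation":[[0.0013,0.0005,-0.0002],[0.0013,0.0005,-0.0002],[0.0013,0.0005,-0.0002],[0.0013,0.0005,-0.0002]],"twist":[0,0,0,0]}'>/dev/null; python3 st.py
python3 -m pendant '{"translation":[[-0.010,0,0],[-0.015,0,0],[0,-0.035,-0.02],[0,-0.035,-0.02],[0,0,-0.02],[0,0,0]],"twist":[0,0,0,0,0,0]}'>/dev/null; python3 st.py
python3 look.py l6 625 -37
```

```text
t 26.02 TCP fix [-102.4  -74.8] z 31.2 F [-14.1  -1.   -5.4]
t 26.77 TCP fix [-114.4   -7.5] z 97.8 F [0.6 0.7 0.5]
seed [302. 128.] block fix [-49.    9.4] size [ 92.4 189.6] yaw rel 0.0222 px box [175.  68.] [421. 193.]
pads [([4.5, 51.1], [10.0, 23.6]), ([4.6, -49.5], [23.7, 9.7])]
```

```bash
python3 -m pendant '{"translation":[[-0.002,-0.049,0],[0,-0.049,0.01],[0,0,0.03],[0,0,0.028],[0,0,0],[0.003,0,0],[0.002,0,0],[0.002,0,0]],"twist":[0,0,0,0,0,0,0,0]}'>/dev/null; python3 st.py
python3 -m pendant '{"translation":[[0.0015,0,-0.0005],[0.0015,0,-0.0005],[0.0015,0,-0.0005]],"twist":[0,0,0]}'>/dev/null; python3 st.py
for i in 1 2; do python3 -m pendant '{"translation":[[0.0015,0,-0.0005],[0.0015,0,-0.0005],[0.0015,0,-0.0005]],"twist":[0,0,0]}'>/dev/null; python3 st.py;done
```

```text
t 27.82 TCP fix [-110.9   90.4] z 28.4 F [-0.1  0.8 -0.6]
t 28.2 TCP fix [-107.3   90.7] z 29.1 F [-0.3 -0.6  0.2]
t 28.57 TCP fix [-106.4   90.7] z 29.4 F [-6.6 -1.8 -1.1]
t 28.95 TCP fix [-106.4   90.7] z 29.6 F [-11.7  -1.9  -1.6]
```

Contact was at −106.4; I'm aiming for about 6.5 mm of travel.

```bash
for i in 1 2 3; do python3 -m pendant '{"translation":[[0.0013,-0.0004,-0.0003],[0.0013,-0.0004,-0.0003]],"twist":[0,0]}'>/dev/null; python3 st.py; done
```

```text
t 29.2 TCP fix [-106.3   90.8] z 29.7 F [-15.1  -4.9   1.1]
t 29.45 TCP fix [-104.2   91.8] z 30.0 F [-14.3  -4.4  -1.5]
t 29.7 TCP fix [-102.4   92.8] z 30.2 F [-14.8  -3.8  -2. ]
```

```bash
for i in 1 2; do python3 -m pendant '{"translation":[[0.0011,-0.0004,-0.0003],[0.0011,-0.0004,-0.0003]],"twist":[0,0]}'>/dev/null; python3 st.py; done
python3 -m pendant '{"translation":[[-0.010,0,0],[-0.015,0,0],[0,0.048,-0.02],[0,0.048,-0.02],[0,0,-0.02],[0,0,0]],"twist":[0,0,0,0,0,0]}'>/dev/null; python3 st.py
python3 look.py l7 627 -37
```

```text
t 29.95 TCP fix [-100.5   93.7] z 30.6 F [-14.9  -3.6  -2.6]
t 30.2 TCP fix [-99.8  94. ] z 30.7 F [-18.1  -5.6  -4. ]
t 30.95 TCP fix [-108.5   -2.4] z 97.3 F [ 0.  -0.5 -0.6]
seed [309. 133.] block fix [-48.   10.1] size [ 90.5 189.6] yaw rel -0.0333 px box [181.  77.] [429. 200.]
pads [([4.4, 50.8], [24.1, 10.2]), ([4.5, -49.1], [23.8, 10.2])]
```

```bash
python3 -m pendant '{"translation":[[-0.006,0.035,0],[0,0.036,0.01],[0,0,0.03],[0,0,0.028],[0,0,0],[0.003,0,0],[0.002,0,0],[0.002,0,0]],"twist":[0,0,0,0,0,0,0,0]}'>/dev/null; python3 st.py
for i in 1 2 3; do python3 -m pendant '{"translation":[[0.0015,0.0002,-0.0005],[0.0015,0.0002,-0.0005],[0.0015,0.0002,-0.0005]],"twist":[0,0,0]}'>/dev/null; python3 st.py;done
```

```text
t 32.0 TCP fix [-108.7  -72.4] z 27.9 F [-0.3  0.3  0.8]
t 32.38 TCP fix [-106.   -72.8] z 28.3 F [-2.4  0.1  0.4]
t 32.75 TCP fix [-105.9  -72.8] z 28.5 F [-9.4 -2.6  0.3]
t 33.12 TCP fix [-105.8  -72.8] z 28.8 F [-14.5  -2.8  -1.1]
```

```bash
for i in 1 2 3; do python3 -m pendant '{"translation":[[0.0011,0.0004,-0.0003],[0.0011,0.0004,-0.0003]],"twist":[0,0]}'>/dev/null; python3 st.py; done
```

```text
t 33.38 TCP fix [-105.7  -72.8] z 28.9 F [-16.6  -2.5  -0.1]
t 33.62 TCP fix [-102.4  -74.1] z 29.3 F [-14.4  -2.6  -2.6]
t 33.88 TCP fix [-100.5  -74.7] z 29.6 F [-15.5  -2.7  -2.1]
```

```bash
for i in 1 2 ; do python3 -m pendant '{"translation":[[0.001,0.0003,-0.0002]],"twist":[0]}'>/dev/null; python3 st.py; done
python3 -m pendant '{"translation":[[-0.010,0,0],[-0.015,0,0],[0,-0.035,-0.02],[0,-0.035,-0.02],[0,0,-0.02],[0,0,0]],"twist":[0,0,0,0,0,0]}'>/dev/null; python3 st.py
python3 look.py l8 627 -37
```

```text
t 34.0 TCP fix [-100.3  -74.8] z 29.6 F [-16.7  -2.3  -2.7]
t 34.12 TCP fix [-100.3  -74.8] z 29.6 F [-19.4  -1.5  -2.4]
t 34.88 TCP fix [-110.5   -7.3] z 96.0 F [-0.4 -0.6  0.5]
seed [302. 131.] block fix [-46.6  10. ] size [ 90.3 189.4] yaw rel 0.004 px box [174.  72.] [422. 193.]
pads [([4.4, 50.8], [10.1, 23.4]), ([4.6, -48.9], [23.5, 10.2])]
```

```bash
python3 -m pendant '{"translation":[[0,-0.049,0],[0,-0.048,0.01],[0,0,0.03],[0,0,0.026],[0,0,0],[0.0025,0,0],[0.002,0,0],[0.002,0,0]],"twist":[0,0,0,0,0,0,0,0]}'>/dev/null; python3 st.py
for i in 1 2 3; do python3 -m pendant '{"translation":[[0.0015,0,-0.0005],[0.0015,0,-0.0005],[0.0015,0,-0.0005]],"twist":[0,0,0]}'>/dev/null; python3 st.py;done
for i in 1 2; do python3 -m pendant '{"translation":[[0.0012,0,-0.0004],[0.0012,0,-0.0004]],"twist":[0,0]}'>/dev/null; python3 st.py;done
```

```text
t 35.92 TCP fix [-105.6   89.6] z 28.6 F [-0.7 -0.  -0. ]
t 36.3 TCP fix [-102.    89.9] z 29.3 F [-0.3 -0.2 -0. ]
t 36.67 TCP fix [-101.9   89.9] z 29.4 F [-7.9 -0.7 -0.4]
t 37.05 TCP fix [-101.9   89.9] z 29.6 F [-12.9  -2.   -1.4]
t 37.3 TCP fix [-101.8   90. ] z 29.8 F [-15.8  -2.8  -0.9]
t 37.55 TCP fix [-101.5   90.1] z 30.2 F [-18.3  -2.8  -0.5]
```

Both ends are now solid against the pads and the block is home at 37.6 s. Next is the keeper: retract, rise and move outside the post, turning the tool so its x axis points along the swing.

```bash
python3 -m pendant '{"translation":[[-0.012,0,0],[-0.015,0,-0.02],[0,0,-0.045],[-0.038,-0.039,-0.02],[-0.04,-0.039,-0.005],[0,0,0],[0,0,0]],"twist":[0,0,0,0,0,0,0]}'>/dev/null; python3 st.py
python3 - <<'E'
from h import *
P=camera_params('wrist');im=get_image('wrist');cv2.imwrite('pics/k1.png',im)
s=read_state();print('q',s['joint_pos'].round(2),'yaw',R.from_rotvec(s['ee_rot']).as_matrix()[:2,0].round(3))
def W(x,y,z):
    c,s_=np.cos(FY),np.sin(FY);return [*(FO+[c*x-s_*y,s_*x+c*y]),z]
print('expected post top px',proj('wrist',[W(-195.5,137.8,85),W(-195.5,137.8,36),W(-108,153,36)],P).round())
a=proj('wrist',[W(-195.5,137.8,85)],P)[0].astype(int)
x0=max(a[0]-120,0);y0=max(a[1]-120,0)
cv2.imwrite('pics/k1c.png',cv2.resize(im[y0:y0+240,x0:x0+240],None,fx=2.4,fy=2.4));print(x0,y0)
E
```

```text
t 38.42 TCP fix [-191.8  167.7] z 124.5 F [ 0.2 -0.2 -1.6]
q [ 0.1   0.21  1.82 -0.    1.11  1.63] yaw [0.999 0.05 ]
expected post top px [[357. 224.]
 [351. 205.]
 [336. 107.]]
237 103
```

View pics/k1c.png

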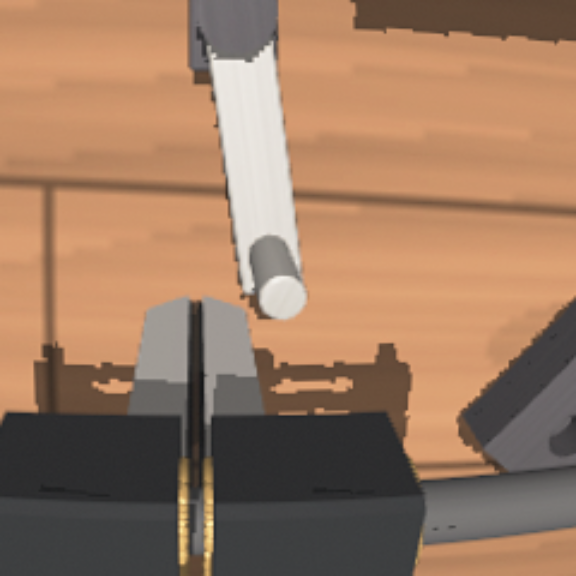

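The post top at crop (282,297) is within 2–3 mm of where I expected. The last joint's range means I should use the half-turned pose, with tool −x along the swing. I'll turn by −1.74 and lower to z 52.

```bash
cat >> st.py <<'E'
X=R.from_rotvec(s['ee_rot']).as_matrix()[:2,0];print('yaw fix',round(np.arctan2(X[1],X[0])-FY,3),'q6',s['joint_pos'][5].round(2))
E
python3 -m pendant '{"translation":[[-0.008,0,0],[0,0,0],[0,0,0],[0,0,0],[0,0,0],[0,0,0],[0,0,0],[0,0,0]],"twist":[-0.174,-0.174,-0.174,-0.174,-0.174,-0.174,-0.174,-0.174]}'>/dev/null; python3 st.py
python3 -m pendant '{"translation":[[0,0,0],[0,0,0],[0,0,0.036],[0,0,0.036],[0,0,0],[0,0,0]],"twist":[-0.174,-0.174,0,0,0,0]}'>/dev/null; python3 st.py
```

```text
t 39.48 TCP fix [-199.8  166.6] z 123.4 F [0.4 0.6 0.4]
yaw fix 1.399 q6 0.23
t 40.23 TCP fix [-199.9  167.1] z 52.4 F [0.4 0.2 0.6]
yaw fix 1.742 q6 -0.11
```

```bash
python3 -m pendant '{"translation":[[-0.004,0,0],[-0.004,0,0],[-0.003,0,0],[-0.002,0,0]],"twist":[0,0,0,0]}'>/dev/null; python3 st.py
python3 -m pendant '{"translation":[[-0.0091,-0.0013,0],[-0.0091,-0.0013,0],[-0.0091,-0.0013,0],[-0.0091,-0.0013,0]],"twist":[-0.1,-0.1,-0.1,-0.1]}'>/dev/null; python3 st.py
python3 -m pendant '{"translation":[[-0.0091,-0.0013,0],[-0.0091,-0.0013,0],[-0.0091,-0.0013,0],[-0.0091,-0.0013,0]],"twist":[-0.1,-0.1,-0.1,-0.1]}'>/dev/null; python3 st.py
```

```text
t 40.73 TCP fix [-199.   154.8] z 52.1 F [0.6 0.8 0.7]
yaw fix 1.743 q6 -0.14
t 41.23 TCP fix [-192.7  119. ] z 51.9 F [-0.9  2.1  0.7]
yaw fix 2.146 q6 -0.62
t 41.73 TCP fix [-173.3   88.4] z 51.6 F [-1.1  2.1  0.9]
yaw fix 2.546 q6 -1.08
```

```bash
python3 -m pendant '{"translation":[[-0.0091,-0.0013,0],[-0.0091,-0.0013,0],[-0.0091,-0.0013,0],[-0.0091,-0.0013,0]],"twist":[-0.1,-0.1,-0.1,-0.1]}'>/dev/null; python3 st.py
python3 -m pendant '{"translation":[[-0.006,-0.0008,0],[-0.005,-0.0006,0],[-0.003,-0.0004,0]],"twist":[-0.07,-0.06,-0.03]}'>/dev/null; python3 st.py
```

```text
t 42.23 TCP fix [-143.2   68.3] z 51.5 F [-2.3  1.8 -0.1]
yaw fix 2.946 q6 -1.51
t 42.6 TCP fix [-129.5   64.1] z 51.5 F [-1.6  0.1  0.4]
yaw fix -3.179 q6 -1.67
```

```bash
for i in 1 2 3; do python3 -m pendant '{"translation":[[-0.0015,0,0],[-0.0015,0,0]],"twist":[0,0]}'>/dev/null; python3 st.py;done
```

```text
t 42.85 TCP fix [-126.3   63.8] z 51.5 F [-3.2 -1.   0.5]
yaw fix -3.18 q6 -1.67
t 43.1 TCP fix [-126.3   63.8] z 51.4 F [-7.9 -2.1  6.1]
yaw fix -3.179 q6 -1.67
t 43.35 TCP fix [-126.2   63.8] z 51.4 F [-14.1  -2.1  11.2]
yaw fix -3.179 q6 -1.67
```

The keeper is at its end stop. I'll back off, rise and check.

```bash
python3 -m pendant '{"translation":[[0.01,0,0],[0.02,0,0],[0.01,0,-0.03],[0,0,-0.06],[0,0,-0.06],[0,0,-0.06],[0.05,0,-0.03],[0,0,0]],"twist":[0,0,0,0,0,0,0,0]}'>/dev/null
python3 -m pendant '{"translation":[[0.06,0,0],[0.06,0,0],[0.06,0,0],[0,0,0],[0,0,0]],"twist":[0,0,0,0,0]}'>/dev/null; python3 st.py
python3 - <<'E'
from h import *
im=get_image('top');cv2.imwrite('pics/t9.png',im)
k=proj('top',[[627,-37,50]])[0];c,wh,a,_,_=rect('top',im,tuple(map(float,k)),50)
print('block',fx(c),wh,a-FY)
cv2.imwrite('pics/t9c.png',cv2.resize(im[120:280,230:430],None,fx=3.5,fy=3.5,interpolation=cv2.INTER_CUBIC))
E
```

```text
t 44.98 TCP fix [-388.1   74. ] z 291.7 F [ 0.1 -1.1 -0.1]
yaw fix -3.18 q6 -1.77
block [-51.04382776   7.52238647] (68.01486206054688, 185.93812561035156) -0.03372586799146102
```

View pics/t9c.png

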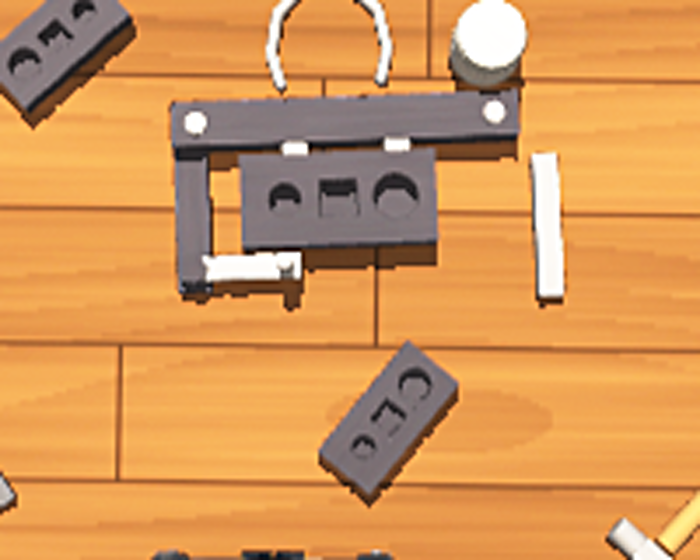

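The block lies against both pads at crop (295,150) and (397,145), parallel to the bar. The keeper is across behind it, with its post at (290,265), and the bystanders look undisturbed. Handing in.

```bash
python3 -c "
from rig import *
print(job_done())"
```

```text
the job is handed in; nothing more can be done
None
```

I handed the job in at about 45 s: the block is home against both pads with the keeper swung to its end stop behind it; no force reading topped about 26 N, and the hand-in gave no verdict.

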